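# Lock a forming stake into its bayonet holder

## Task

Fit the round-topped forming stake from the rack into the steel holder and lock it: feel for the slots hidden down the bore, push the stake right down against the spring, turn it clockwise (seen from above) up to the stop and let it spring up into its catch, so that it stays locked and upright when you let go. Leave the flat-topped stake, the mallet, the steel block and the white cup where they are.

Things in the scene. Friction and masses are not known exactly. Their poses are not given: they have to be found in the camera images.
- stake: Round-topped stake, 102 mm tall, 0.2 to 0.35 kg, upright in one of the two rack holes. Origin at the centre of its foot, z up. Steel tang 28 mm in diameter (foot chamfered 3 mm) with two lugs; steel collar 44 mm wide from 48 to 52 mm above the foot; above it a light hardwood head. Half a turn about z changes nothing.
- flat_stake: The other stake, same tang and lugs, but its 64 x 32 mm wooden head is a plain block with a flat top 92 mm above the foot. Stands in the other rack hole; to be left there.
- rack: Fixed dark wooden block 85 x 250 x 30 mm (x, y, z), origin under its centre; two round holes 45 mm wide, 20 mm deep, 70 mm to either side of its centre along y. Which stake stands in which hole varies.
- holder: Fixed. Origin at the centre of the underside of a round slab of stump 170 mm wide, 30 mm thick. On it a steel foot plate 130 mm long in x, 60 mm in y, with a bolt head at each end, and an upright steel socket 72 mm in outer diameter, its axis z.
- mallet: Wooden mallet about 240 mm long lying on the bench to the right; leave alone.
- steel_block: Steel bench block 70 x 70 x 45 mm beyond the holder; leave alone.
- pot: White ceramic cup 70 mm wide, 90 mm tall, near the robot on the right; leave alone.
- stake_head (a point): Grip point in the stake's head, 80 mm above its foot, on the axis. The head is 64 mm long in x and 32 mm wide in y (grip across y), from 52 to 102 mm above the foot, its top a half-round ridge along x.
- stake_lugs (a point): Middle of the two lugs, 10 mm above the foot. They stick out of the tang to both sides along x: 41 mm over their tips, 8 mm wide, from 6 to 14 mm above the foot.
- holder_mouth (a point): Centre of the socket's open mouth, 92 mm above the holder's origin. Plain round bore 48 mm wide.
- holder_ring (a point): Down the bore, 68 mm above the holder's origin: top of a slotted ring 8 mm thick; hole 30.4 mm wide with two facing slots 14 mm wide for the lugs. The slots' line is up to 0.45 rad either way from the holder's x, new at each start: feel for it. Lugs resting on the ring: foot at 62 mm. Below, a spring (5 N at foot 58 mm, 14 N at the bottom, 43.5 mm) pushes the foot back up to about 58 mm.
- holder_lock (a point): Where the stake's foot must end, 50 mm above the holder's origin. The lugs can turn under the ring only while the foot is below 46 mm. Clockwise from above they meet a firm stop after about 75 degrees (1.3 rad); the other way is blocked at once. At the stop, when let up, the spring lifts the stake into the catch: locked, foot at 50 mm.
Not all that is in view belongs to the job. What is shaped like the stake but pink or purple is not meant.

How it is judged:
At the end, for the whole second after the job is handed in: The round-topped stake is locked in the holder: foot 48 to 52.5 mm above the holder's origin (lifted into the catch by the spring), within 4 mm of the holder's axis, upright within 0.07 rad, at rest; the flat-topped stake still stands in the rack (foot below 20 mm, within 0.2 rad of upright) (z of stake in the frame of holder between 0.048 and 0.0525 m and horizontal distance between stake and holder below 0.004 m and angle between stake's own z axis and vertical below 0.07 rad and linear speed of stake below 0.02 m/s and height (world z) of flat_stake below 0.02 m and angle between flat_stake's own z axis and vertical below 0.2 rad); the robot touches nothing.
It fails at once if the flat-topped stake is moved more than 30 mm (distance of flat_stake from where it was at the start of the episode above 0.03 m).
It fails at once if the mallet is moved more than 30 mm (distance of mallet from where it was at the start of the episode above 0.03 m).
It fails at once if the steel block is moved more than 30 mm (distance of steel_block from where it was at the start of the episode above 0.03 m).
It fails at once if the white cup is moved more than 30 mm (distance of pot from where it was at the start of the episode above 0.03 m).
It also fails if it takes over 58 s, if anything falls off the work surface, if the arm or the gripper's body presses on something with over 40 N, if the wrist force passes 120 N, or if a joint passes its speed limit or range.

## Robot

A 6-joint arm with a two-finger parallel gripper is mounted at the origin on the work surface. World frame = base frame: x ahead of the robot, y to its left, z up, the work surface at z = 0. Lengths are in m, angles in rad, forces in N, time in s.
With the tool pointing down it reaches from about 0.35 to 0.975 m from the base axis. Payload 4.9 kg.
Tool frame: the origin (TCP) lies midway between the tips of the shut fingers; the grasp point (between the pads) lies 19 mm behind it (ctrl.hold_point_z is the distance from the TCP to the grasp point, in m); z points along the fingers, y is the line along which they close (so a half turn about z gives the same grasp; the last joint's range is limited). The gripper opens to 85 mm and grips with 20 to 120 N. Pads are 22 mm wide; open, the fingers measure 114 mm over their backs; the gripper's body (76 mm by 85 mm) begins 54 mm behind the grasp point. The pads swing forward as they close: fully open they stand 13 mm farther back than shut.
Start: joints at [-1.321, 0.053, 1.613, -0, 1.476, -0.119], TCP at [0.225, -0.583, 0.231] pointing down, gripper open.
Joint ranges: [-3.01, 3.01], [-1.01, 2.22], [0.06, 2.58], [-1.02, 4.17], [0.09, 2.62], [-3.14, 3.14]. Speed limits (rad/s): [2.57, 2.57, 3.14, 3.14, 3.14, 3.14].

## Interface

Orientations are given as a rotation vector (axis times angle).
In Python, from station import status, viewer, finish_job, ctrl gives the robot as it stands.
- The arm moves only by the shell command python3 -m jog 'ROWS' [FORCE]. ROWS is JSON, a list of rows, each a list of 7 numbers: the turn, a rotation vector about the tool's x, y, z each as a share of 5 degrees, from -1 to 1, then the shift along the tool's x, y, z each as a share of 30 mm, from -1 to 1, then the opening, from -1 (shut) to 1 (fully open). A call has 1 to 5 rows; each row shifts and turns the commanded pose from where the row before left it, along the tool's axes as they then stand; what a row does not reach is not made up. A row lasts 1/8 s, in which the tool goes at most 62.5 mm and 10.7 degrees, less where a joint would pass 70% of its speed; a pose out of reach is approached as far as the arm can. A call with a number of a shift or a turn outside -1 to 1 is refused whole. A call with a gripper value outside its range is refused whole. The fingers move at their own pace and stop on an object; FORCE is the grip in N (left out, the last holds). Time passes only in rows, so rows that do not move let the fingers close. It gives the time, the measured TCP pose, the force, the opening and the grip force at its end, in the units of the state.
- status.get_obs(): the state, without advancing time (a new reading comes with each control period).
- viewer.get_image(name): name is "side" or "top" or "wrist"; returns a dict with "img" (480x640x3 uint8, red, green, blue), "fovy" (degrees; the focal length in pixels is half the picture's height over the tangent of half this angle, whatever the lens; pixels are square), "cx", "cy" (the principal point, pixels), "rvec" (rotation vector, rad) and "tvec" (3), from world to camera coordinates, as OpenCV has them. Camera axes: x right, y down, z forward; pixel columns grow to the right and rows downward; lengths in m; the calibration is good to about 2 mm. A picture is of the moment at which its call begins. There is no depth.
- finish_job(): hands the job in; it is judged then, once.
The state is a dict: "t": time; "q": joint angles; "dq": joint speeds; "effort": joint torques, N m; "tool_pos": TCP position; "tool_rot": TCP orientation; "contact_force": force on the tool from outside, world axes, zero at the start; "wrist_torque": the same for the moment, N m; "opening": finger opening in m; "grip_force": force on a finger pad.
Only numpy, scipy, OpenCV 4.12 (cv2) and the standard library are available. Lean on these libraries where they do the work, as an engineer would, in place of code of your own. Each camera call takes 0.05 s, during which the arm holds its last target. There are 200 camera calls.

## Working session

There is one attempt and no reset: what is moved stays moved. The work goes in short steps, Python scripts to look and compute and a shell command to move; the robot and the scene stay as the last step left them, time stands still between calls to the robot, and variables do not carry over. Pictures are saved under pics/ and viewed, at most 10 in all, crops included, and the job is handed in when it is done.

```bash
mkdir -p pics; ls; python3 - <<'E'
from station import status, viewer, ctrl
import cv2, numpy as np
o=status.get_obs(); print({k:np.round(v,3) for k,v in o.items()}, ctrl.hold_point_z)
for n in ("top","side"):
    d=viewer.get_image(n); cv2.imwrite(f"pics/{n}0.png",d["img"][:,:,::-1]); print(n,d["fovy"],d["cx"],d["cy"],d["rvec"],d["tvec"])
E
```

```text
pics
{'t': np.float64(0.0), 'q': array([-1.321,  0.053,  1.614,  0.   ,  1.476, -0.119]), 'dq': array([ 0.001, -0.   ,  0.   , -0.   ,  0.002, -0.   ]), 'effort': array([ 0.0000e+00, -3.9368e+01, -3.7017e+01, -0.0000e+00,  7.0000e-03,
        0.0000e+00]), 'tool_pos': array([ 0.225, -0.582,  0.23 ]), 'tool_rot': array([-3.086, -0.576,  0.   ]), 'contact_force': array([-0.141,  0.18 , -0.399]), 'wrist_torque': array([-0.001,  0.04 ,  0.064]), 'grip_force': np.float64(0.0), 'opening': np.float64(0.085)} 0.0187
top 56.62352901032486 323.5835849521395 237.78341756031114 [ 2.16843718 -2.22407378  0.10269559] [0.01356753 0.51135002 1.03968527]
side 56.629649430851764 325.4535576233195 237.58874669487156 [ 0.80155055 -2.51223179  1.14283813] [0.46332691 0.2340143  0.77545067]
```

View pics/top0.png

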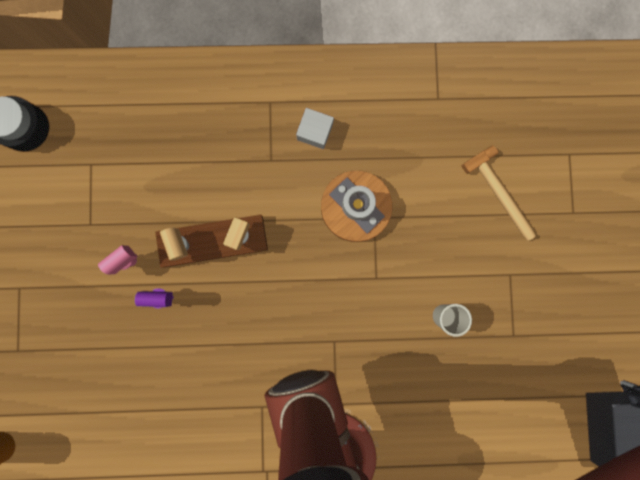

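View pics/side0.png

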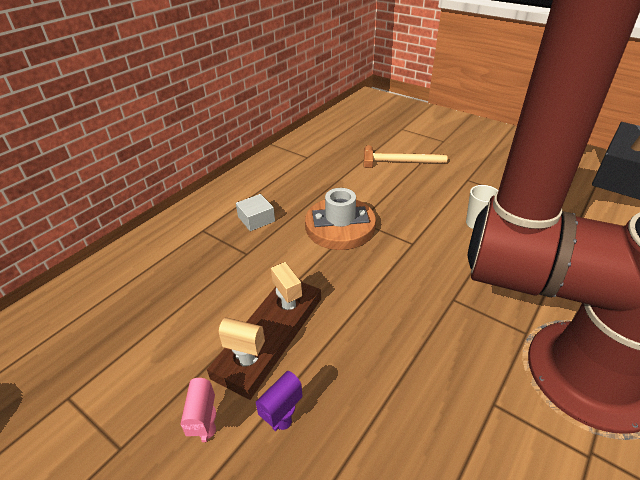

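Top: the candidates are the head at (173,243) with its shaded half-round look and the head at (236,234), a plain block. The pink (118,260) and purple (153,299) shapes are excluded. The holder is at (360,203). Next I confirm which is round in an enlarged crop and measure.

```bash
cat > h.py <<'E'
import cv2, numpy as np
from station import status, viewer, ctrl
from scipy.spatial.transform import Rotation as R
def cam(n,save=None):
    d=viewer.get_image(n)
    if save: cv2.imwrite(f"pics/{save}.png",d["img"][:,:,::-1])
    f=240/np.tan(np.radians(d["fovy"])/2); d["K"]=np.array([[f,0,d["cx"]],[0,f,d["cy"]],[0,0,1]])
    d["R"]=cv2.Rodrigues(np.array(d["rvec"],float))[0]; d["t"]=np.array(d["tvec"],float); d["c"]=-d["R"].T@d["t"]; return d
def ray(d,p,z):
    v=d["R"].T@np.linalg.inv(d["K"])@np.array([p[0],p[1],1.]); return d["c"]+v*(z-d["c"][2])/v[2]
def proj(d,P): 
    q=d["K"]@(d["R"]@np.array(P,float)+d["t"]); return q[:2]/q[2]
def blobs(m,amin=60):
    cs,_=cv2.findContours(m.astype(np.uint8),cv2.RETR_EXTERNAL,cv2.CHAIN_APPROX_NONE)
    return [c for c in cs if cv2.contourArea(c)>amin]
E
python3 - <<'E'
from h import *
t=cam("top"); s=cam("side")
c1=t["img"][190:290,90:290]; c2=s["img"][250:380,200:340]
c1=cv2.resize(c1,(800,400),interpolation=cv2.INTER_CUBIC)[:, :]; c2=cv2.resize(c2,(560,520))
cv2.imwrite("pics/crop1.png",c2[:,:,::-1])
for n,d,(x0,x1,y0,y1) in (("top",t,(155,265,215,270)),("side",s,(205,330,255,380))):
    hsv=cv2.cvtColor(d["img"],cv2.COLOR_RGB2HSV); m=np.zeros(hsv.shape[:2],bool)
    m[y0:y1,x0:x1]=True
    m&=(hsv[...,2]>150)&(hsv[...,1]>70)&(hsv[...,0]<30)
    for c in blobs(m):
        r=cv2.minAreaRect(c); print(n,r,cv2.contourArea(c))
        if n=="top":
            for z in(.112,):
                b=np.array([ray(d,p,z) for p in cv2.boxPoints(r)]); print(np.round(b,3),b.mean(0).round(4),np.linalg.norm(np.diff(b,axis=0),axis=1).round(3))
# holder
for p in ((360,203),): print("holder rough",ray(t,p,.092).round(3))
print("rack corners",[ray(t,p,.03).round(3)for p in((156,235),(264,216),(268,247),(161,266))])
hsv=cv2.cvtColor(t["img"],cv2.COLOR_RGB2HSV)
for p in((173,243),(236,234),(360,187),(360,203),(358,230)):print(p,hsv[p[1],p[0]])
cv2.imwrite("pics/crop2.png",cv2.resize(t["img"][150:290,90:410],(800,350),interpolation=cv2.INTER_CUBIC)[:,:,::-1])
E
```

```text
top ((217.5, 262.0), (14.0, 93.0), 90.0) 537.0
[[0.476 0.33  0.112]
 [0.471 0.132 0.112]
 [0.441 0.132 0.112]
 [0.446 0.33  0.112]] [0.4585 0.2313 0.112 ] [0.199 0.03  0.198]
top ((169.31846618652344, 242.15231323242188), (32.22808074951172, 12.591693878173828), 70.55996704101562) 353.0
[[0.532 0.358 0.112]
 [0.541 0.333 0.112]
 [0.475 0.31  0.112]
 [0.467 0.335 0.112]] [0.5037 0.3339 0.112 ] [0.027 0.07  0.027]
top ((202.5, 232.0), (34.0, 95.0), 90.0) 718.5
[[0.563 0.364 0.112]
 [0.558 0.161 0.112]
 [0.485 0.162 0.112]
 [0.49  0.364 0.112]] [0.5239 0.2628 0.112 ] [0.204 0.074 0.203]
side ((318.90863037109375, 365.6534423828125), (13.27117919921875, 46.09678649902344), 40.23636245727539) 341.0
side ((309.0180969238281, 343.96173095703125), (27.154903411865234, 103.21924591064453), 34.79602813720703) 1723.5
side ((315.0, 268.0), (26.0, 28.0), 90.0) 256.0
side ((248.08816528320312, 298.697998046875), (80.96305847167969, 157.89410400390625), 36.25383758544922) 6214.5
side ((218.967041015625, 263.82318115234375), (16.969032287597656, 48.40911865234375), 50.82633972167969) 507.5
holder rough [ 0.582 -0.081  0.092]
rack corners [array([0.527, 0.391, 0.03 ]), array([0.565, 0.139, 0.03 ]), array([0.492, 0.131, 0.03 ]), array([0.454, 0.379, 0.03 ])]
(173, 243) [ 17 118 196]
(236, 234) [ 18 110 211]
(360, 187) [ 23  13 179]
(360, 203) [ 21 169 171]
(358, 230) [ 15 159 185]
```

View pics/crop1.png

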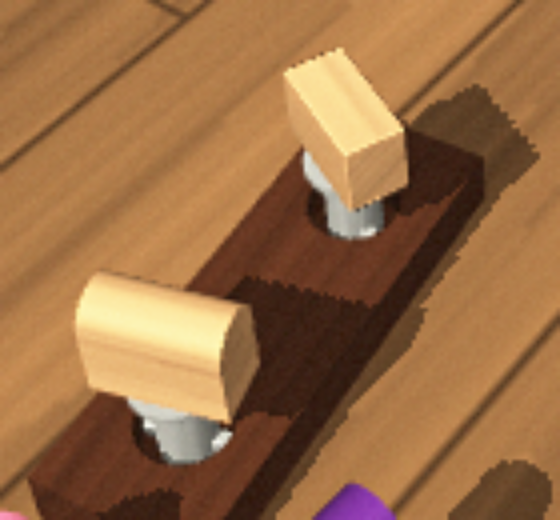

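Crop: the near-left head (side (241,336), top (173,243)) has a half-round top, and the far one (286,282) is a flat block. So the target is the +y stake at about (0.50, 0.33). Its head yaw of about 0.335 nearly matches the tool's 0.37.

```bash
for i in 1 2 3; do python3 -m jog '[[0,0,0,1,-1,0,1],[0,0,0,1,-1,0,1],[0,0,0,1,-1,0,1],[0,0,0,1,-1,0,1],[0,0,0,1,-1,0,1]]' | tail -3; done
python3 - <<'E'
from h import *
t=cam("top"); s=cam("side"); hsv=cv2.cvtColor(t["img"],cv2.COLOR_RGB2HSV)
# rack = dark reddish
m=(hsv[...,2]<110)&(hsv[...,1]>120); m[:, 280:]=0; m[:200]=0;m[290:]=0
o=status.get_obs(); print(o["tool_pos"],o["tool_rot"])
E
```

```text
contact_force: [0.5, 0.5, -0.2]
opening: 0.0854
grip_force: 0.0
contact_force: [0.4, 0.3, -0.7]
opening: 0.0857
grip_force: 0.0
contact_force: [0.3, -0.4, 0.6]
opening: 0.085
grip_force: 0.0
[0.48342165 0.00190638 0.23111663] [-3.08589936e+00 -5.82929035e-01 -5.09645540e-05]
```

```bash
python3 -m jog '[[0,0,0,0.6,-1,0,1],[0,0,0,0.6,-1,0,1],[0,0,0,0.6,-1,0,1],[0,0,0,0.6,-1,0,1],[0,0,0,0.6,-1,0,1]]' | tail -3;  python3 -m jog '[[0,0,0,0.3,-1,0,1],[0,0,0,0.3,-1,0,1],[0,0,0,0.3,-1,0,1],[0,0,0,0,0,0,1]]' | tail -3
python3 - <<'E'
from h import *
w=cam("wrist","wrist1"); t=cam("top"); 
o=status.get_obs(); print(o["tool_pos"],o["tool_rot"],w["c"],w["K"][0,0],proj(w,[.5,.33,.112]),proj(w,[.5,.33,.01]))
print(proj(w,o["tool_pos"]))
E
```

```text
contact_force: [-0.1, -1.1, -0.3]
opening: 0.0856
grip_force: 0.0
contact_force: [-0.2, 0.2, -0.5]
opening: 0.0856
grip_force: 0.0
[0.50542137 0.26435023 0.23105213] [ 3.08759521e+00  5.75879021e-01 -7.86062717e-04] [0.56992887 0.28980165 0.37389649] 347.0039299274517 [234.19202731 210.86112504] [256.31275478 192.34519168]
[316.908471   302.19519465]
```

View pics/wrist1.png

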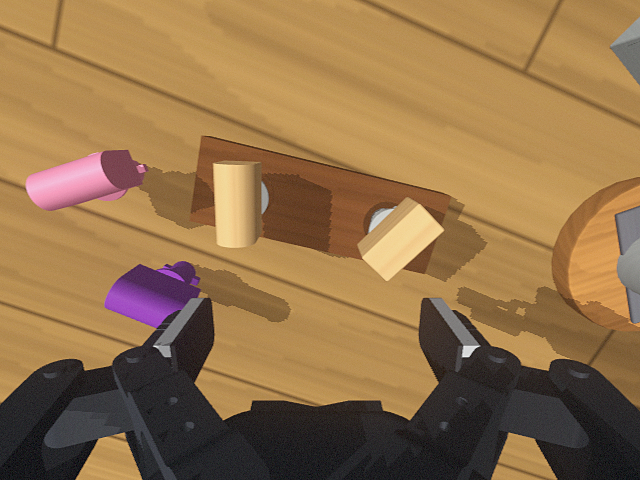

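Wrist view: the round head spans (214..261, 162..247) with its long axis straight along the image's vertical, so it is aligned with tool x. The flat head is at (400,240).

```bash
python3 - <<'E'
from h import *
w=cam("wrist"); hsv=cv2.cvtColor(w["img"],cv2.COLOR_RGB2HSV)
print(hsv[205,237],hsv[205,220],hsv[205,256],hsv[120,237],hsv[270,237],hsv[215,300])
g=hsv[...,2]; print(g[205,200:280:3]); print(g[150:262:4,237], hsv[150:262:4,237,1])
pts={"L":(214.5,205),"R":(261,205),"T":(237,162),"B":(237,247)}
for k,z in(("L",.098),("R",.098),("T",.112),("B",.112)):print(k,ray(w,pts[k],z).round(4))
T,B=ray(w,(238.,162),.112),ray(w,(237,247),.112)
L,R_=ray(w,(214.5,205),.098),ray(w,(261,205),.098)
print("len",np.linalg.norm(T-B),"wid",np.linalg.norm(L-R_),"c1",(T+B)/2,"c2",(L+R_)/2)
for a,b in(((214,170),(216,240)),((261,170),(258,240))):
    u=ray(w,a,.098)-ray(w,b,.098);print("yaw",np.arctan2(u[1],u[0]))
o=status.get_obs();Rt=R.from_rotvec(o["tool_rot"]).as_matrix();print(Rt.round(3),"yawtool",np.arctan2(Rt[1,0],Rt[0,0]))
tgt=np.array([(L+R_)[0]/2,(L+R_)[1]/2,.071]);
print("d tool (mm)",Rt.T@((T+B)/2*[1,1,0]+[0,0,.071]-o["tool_pos"])*1000,Rt.T@(tgt-o["tool_pos"])*1000)
t=cam("top")
c=cv2.cvtColor(t["img"],cv2.COLOR_RGB2HSV);print(o["q"])
E
```

```text
[ 19 112 230] [ 20  94 242] [ 15 119 124] [ 18 151 164] [ 18 134 185] [ 13 164 101]
[110 110 117 108 155 244 243 243 243 242 242 236 234 221 208 187 170 147
 120 125 160 162  98 109 105 101 105]
[140 133 134 156 225 225 226 225 225 226 228 227 227 228 229 230 232 230
 230 230 233 233 233 234 238 191 194 197] [164 165 158 136 112 111 109 111 111 112 110 109 109 111 112 110 113 113
 110 111 107 104 108 109 106 131 137 135]
L [0.4956 0.3469 0.098 ]
R [0.5091 0.312  0.098 ]
T [0.5361 0.3376 0.112 ]
B [0.4736 0.3178 0.112 ]
len 0.06562287228596386 wid 0.037338335535537545 c1 [0.50501833 0.32732473 0.112     ] c2 [0.50234132 0.32944382 0.098     ]
yaw 0.31744543574691886
yaw 0.2821830723624152
[[ 0.933  0.36  -0.   ]
 [ 0.36  -0.933 -0.001]
 [-0.001  0.001 -1.   ]] yawtool 0.36806601804226124
d tool (mm) [ 22.38370614 -59.28413755 160.04208135] [ 20.64846676 -62.22452859 160.04144456]
[ 3.51189477e-01 -7.64306246e-02  1.74130265e+00 -5.50888825e-04
  1.47725839e+00  1.55397124e+00]
```

```bash
python3 -m jog '[[0,0,0,0.23,-0.72,0,0.4],[0,0,0.5,0.23,-0.72,0,0.4],[0,0,0,0.24,-0.72,0,0.4],[0,0,0,0,0,0,0.4]]' | tail -3; python3 -m jog '[[0,0,0,0,0,1,0.4],[0,0,0,0,0,1,0.4],[0,0,0,0,0,0,0.4]]' | tail -7
python3 - <<'E'
from h import *
w=cam("wrist","wrist2"); o=status.get_obs(); print(o["tool_pos"],o["tool_rot"],o["opening"])
E
```

```text
contact_force: [0.1, -0.6, 0.3]
opening: 0.0596
grip_force: 0.0
t: 4.38
tool_pos: [0.501, 0.3315, 0.1681]
tool_rot: [3.098, 0.508, -0.009]
contact_force: [1.1, -0.5, -0.1]
opening: 0.0601
grip_force: 0.0
[0.50216043 0.33222608 0.17037392] [ 3.09920342  0.50795586 -0.00376593] 0.05998867980467209
```

View pics/wrist2.png

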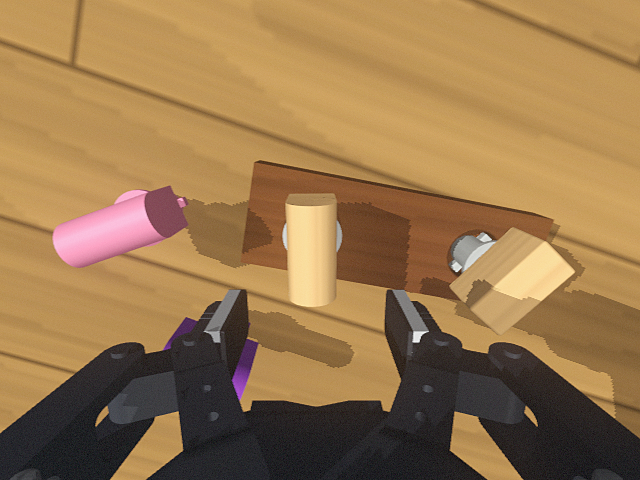

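Wrist view: the head is centred between the fingers. Its ridge runs from (311,205) to (313,304), with the end face visible at rows 194-205.

```bash
python3 - <<'E'
from h import *
w=cam("wrist"); o=status.get_obs()
T,B=ray(w,(311,206),.112),ray(w,(313,305),.112);u=T-B
print(T,B,np.linalg.norm(u),np.arctan2(u[1],u[0]))
L,Rr=ray(w,(287,250),.099),ray(w,(336,250),.099);print(np.linalg.norm(L-Rr),(L+Rr)/2)
Rt=R.from_rotvec(o["tool_rot"]).as_matrix();print("yawtool",np.arctan2(Rt[1,0],Rt[0,0]))
for c in((T+B)/2,(L+Rr)/2):
  c=c.copy();c[2]=.071;print(Rt.T@(c-o["tool_pos"])*1000)
# collar ellipse extents row ~237: left 283 right 342 at z~.062
a,b=ray(w,(283,237),.062),ray(w,(342,237),.062);print("collar",np.linalg.norm(a-b),(a+b)/2)
E
```

```text
[0.53294763 0.34457294 0.112     ] [0.47288917 0.32323861 0.112     ] 0.06373517231913722 0.3413229309671949
0.03168898122567149 [0.50346994 0.33461346 0.099     ]
yawtool 0.32487361809680837
[  0.19392131  -1.1454073  100.99329394]
[  0.94249516  -1.64003132 100.99352397]
collar 0.04426820827444735 [0.50219938 0.33389641 0.062     ]
```

```bash
python3 -m jog '[[0,0,0,0,-0.05,1,0.4],[0,0,0,0,0,1,0.4],[0,0,0,0,0,1,0.4],[0,0,0,0,0,0.37,0.4],[0,0,0,0,0,0,0.4]]' | tail -7; python3 -m jog '[[0,0,0,0,0,0,-1],[0,0,0,0,0,0,-1],[0,0,0,0,0,0,-1],[0,0,0,0,0,0,-1],[0,0,0,0,0,0,-1]]' 90| tail -7
```

```text
t: 5.1
tool_pos: [0.5026, 0.3346, 0.0709]
tool_rot: [-3.1, -0.508, -0.001]
contact_force: [-0.3, -0.4, 0.2]
opening: 0.06
grip_force: 0.0
t: 5.72
tool_pos: [0.5037, 0.3353, 0.0726]
tool_rot: [-3.099, -0.508, -0.006]
contact_force: [0.4, -0.3, 5.9]
opening: 0.0307
grip_force: 91.1
```

```bash
python3 -m jog '[[0,0,0,0,0,-0.5,-1],[0,0,0,0,0,-1,-1],[0,0,0,0,0,-1,-1],[0,0,0,0,0,-1,-1],[0,0,0,0,0,-1,-1]]' | tail -7
python3 - <<'E'
from h import *
cv2.setNumThreads(1)
s=cam("side","side2"); t=cam("top","top2")
hsv=cv2.cvtColor(t["img"],cv2.COLOR_RGB2HSV)
# holder: steel pixels (low saturation, bright) near (360,203)
m=np.zeros(hsv.shape[:2],bool); m[180:228,335:388]=True
for n,k in(("bright",(hsv[...,1]<40)&(hsv[...,2]>120)),("dark",(hsv[...,1]<90)&(hsv[...,2]<120))):
    for c in blobs(m&k,8): print(n,cv2.contourArea(c),cv2.minEnclosingCircle(c),cv2.fitEllipse(c) if len(c)>5 else'')
cr=np.hstack([cv2.resize(t["img"][173:233,325:395],(400,343),interpolation=cv2.INTER_CUBIC),cv2.resize(s["img"][175:235,305:375],(400,343),interpolation=cv2.INTER_CUBIC)])
cv2.imwrite("pics/holder.png",cr[:,:,::-1])
E
```

```text
t: 6.35
tool_pos: [0.5014, 0.3341, 0.2058]
tool_rot: [3.1, 0.508, -0.003]
contact_force: [0.6, -0.1, -2.8]
opening: 0.0309
grip_force: 89.6
bright 34.5 ((372.29998779296875, 221.3000030517578), 3.7122504711151123) ((372.2088928222656, 221.20889282226562), (6.490945339202881, 7.082905292510986), 45.0)
bright 857.0 ((355.2272644042969, 197.9805145263672), 21.279329299926758) ((356.9172668457031, 200.71873474121094), (30.51799964904785, 38.310882568359375), 125.49085998535156)
dark 277.5 ((365.5, 216.0), 17.52864646911621) ((367.3835754394531, 217.3412322998047), (19.29152488708496, 30.712482452392578), 94.07881164550781)
dark 279.5 ((358.6764831542969, 201.4803924560547), 10.046174049377441) ((358.537353515625, 201.41038513183594), (18.45002555847168, 19.46640968322754), 149.1490936279297)
dark 129.0 ((345.0, 192.5), 13.124505043029785) ((342.4283447265625, 191.01934814453125), (12.754203796386719, 25.29742431640625), 29.319684982299805)
```

View pics/holder.png

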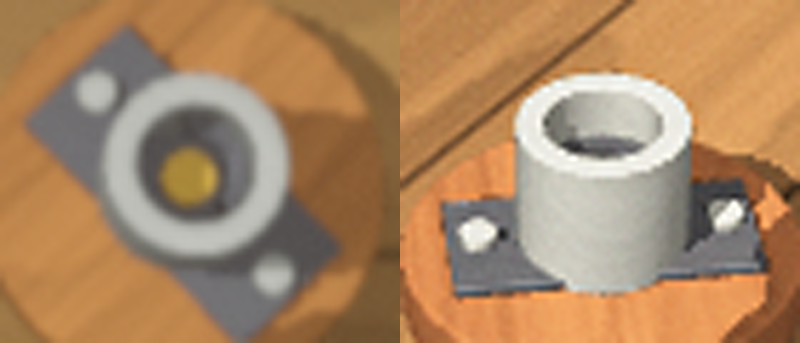

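Holder: the mouth is at about (359.2,201.5) in top, with bolts at (342,189) and (373,221). I'll carry the stake closer and refine with the wrist camera.

```bash
python3 -m jog '[[0,0,0,-0.1,0.5,0,-1],[0,0,0,-0.1,1,0,-1],[0,0,0,-0.1,1,0,-1],[0,0,0,-0.1,1,0,-1],[0,0,0,-0.1,1,0,-1]]' | tail -7;python3 -m jog '[[0,0,0,-0.1,1,0,-1],[0,0,0,-0.1,1,0,-1],[0,0,0,-0.1,1,0,-1],[0,0,0,-0.1,0.5,0,-1],[0,0,0,0,0,0,-1]]' | tail -7
python3 - <<'E'
from h import *
w=cam("wrist","wrist3"); t=cam("top"); o=status.get_obs()
for p in((359.2,201.5),(358.6,201.4)):
  P=ray(t,p,.092); print(P, proj(w,P))
a,b=ray(t,(342,189),.042),ray(t,(372.8,221),.042);print((a+b)/2,np.linalg.norm(a-b),np.arctan2(*(a-b)[1::-1]))
print(o["tool_pos"],o["tool_rot"],o["q"])
E
```

```text
t: 7.08
tool_pos: [0.5297, 0.1995, 0.2022]
tool_rot: [3.099, 0.508, -0.008]
contact_force: [-0.0, 0.7, -2.4]
opening: 0.0307
grip_force: 90.0
t: 7.7
tool_pos: [0.5524, 0.0975, 0.2037]
tool_rot: [-3.1, -0.505, 0.004]
contact_force: [-0.4, 0.6, -1.8]
opening: 0.0309
grip_force: 90.0
[ 0.5852505  -0.07894752  0.092     ] [543.0161854  267.68159673]
[ 0.58550507 -0.0776178   0.092     ] [541.65424573 266.87858863]
[ 0.58471819 -0.07974954  0.042     ] 0.10382459409449446 0.7359778061847163
[0.55268918 0.09885694 0.20446825] [-3.09938746e+00 -5.08546805e-01  1.95694929e-03] [ 4.41453116e-02 -7.96681388e-02  1.78912463e+00  6.13695501e-04
  1.43346349e+00  1.28959591e+00]
```

View pics/wrist3.png

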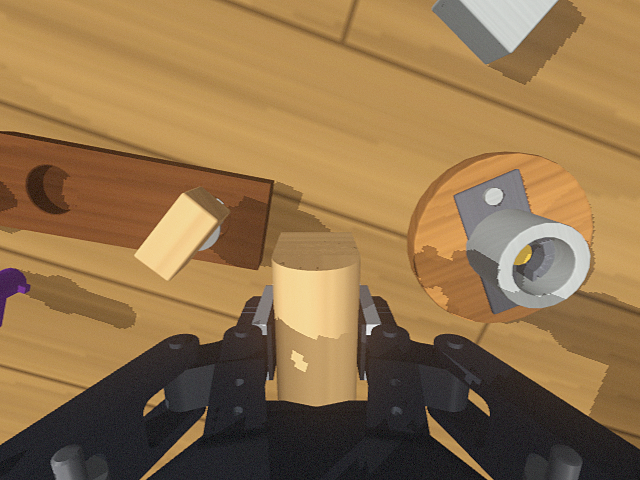

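Wrist: the stake is held straight. The socket rim's outer circle spans x 498..590, y 221..308, so its centre is (544,264.5). The rack's left hole is empty and the flat stake is undisturbed.

```bash
python3 - <<'E'
from h import *
w=cam("wrist"); o=status.get_obs()
P=ray(w,(544,264.5),.092); print(P,[np.linalg.norm(ray(w,a,.092)-ray(w,b,.092)).round(4) for a,b in(((498,264),(590,264)),((544,221),(544,308)),((513,264),(575,264)))])
hs=cv2.cvtColor(w["img"],cv2.COLOR_RGB2HSV); print(hs[264,490:600:4,2],hs[215:315:4,544,2])
c=np.array([.5853,-.0795,o["tool_pos"][2]]); Rt=R.from_rotvec(o["tool_rot"]).as_matrix()
print(Rt.T@(c-o["tool_pos"])*1000/30, Rt.T@(c*[1,1,0]+P*[1,1,0]-c*[1,1,0]-o["tool_pos"]*[1,1,0])*1000/30)
# stake ridge in hand, head top at TCP z+.041
zt=o["tool_pos"][2]+.041
a=ray(w,(273,300),zt-.012);b=ray(w,(360,300),zt-.012);print("w",np.linalg.norm(a-b),Rt.T@((a+b)/2-o["tool_pos"])*1000)
e=ray(w,(316,268),zt);print("far ridge end (expect x=+32)",Rt.T@(e-o["tool_pos"])*1000)
E
```

```text
[ 0.58848493 -0.07750213  0.092     ] [np.float64(0.0716), np.float64(0.0732), np.float64(0.0482)]
[ 98  86  83 212 208 211 190 189 194 107 102  99  99 131 151 131 157 155
 147 150 145 147 214 210 206 162 145 200] [195 114 130 212 208 207  92 118 120 112  81 110 160 131 140 139 161 154
 156 148 100 161 159 164 132]
[-8.81848522e-01  5.98870724e+00 -3.61584053e-03] [-7.59949420e-01  5.95961283e+00 -3.67137205e-03]
w 0.03112192608392648 [ 14.65491826   1.52392019 -29.01018026]
far ridge end (expect x=+32) [ 31.27846642   1.36568521 -41.02040705]
```

```bash
python3 -m jog '[[0,0,0,-0.16,1,0,-1],[0,0,0,-0.16,1,0,-1],[0,0,0,-0.16,1,0,-1],[0,0,0,-0.16,1,0,-1],[0,0,0,-0.16,1,0,-1]]' | tail -7;python3 -m jog '[[0,0,0,0,0.95,0,-1],[0,0,-1,0,0,0,-1],[0,0,-1,0,0,0,-1],[0,0,-1,0,0,0,-1],[0,0,-1,0,0,0,-1]]' >/dev/null
python3 -m jog '[[0,0,-1,0,0,0,-1],[0,0,-1,0,0,0,-1],[0,0,-1,0,0,0,-1],[0,0,-1,0,0,0,-1],[0,0,-1,0,0,0,-1]]' | tail -7
python3 - <<'E'
from h import *
w=cam("wrist","wrist4"); t=cam("top","top4");s=cam("side","side4");o=status.get_obs()
Rt=R.from_rotvec(o["tool_rot"]).as_matrix();print(o["tool_pos"],np.arctan2(Rt[1,0],Rt[0,0]),Rt[:,2])
cr=np.hstack([cv2.resize(w["img"],(400,300)),cv2.resize(s["img"][110:260,260:460],(400,300),interpolation=cv2.INTER_CUBIC)])
cv2.imwrite("pics/over.png",cr[:,:,::-1])
E
```

```text
t: 8.48
tool_pos: [0.5786, -0.0511, 0.2052]
tool_rot: [-3.099, -0.511, -0.0]
contact_force: [0.7, 0.6, -2.8]
opening: 0.0301
grip_force: 90.0
t: 9.72
tool_pos: [0.5876, -0.0771, 0.2051]
tool_rot: [-2.665, -1.662, -0.0]
contact_force: [-0.2, -0.1, -2.9]
opening: 0.0302
grip_force: 90.1
[ 0.58762669 -0.07739375  0.20513958] 1.1105399627226458 [-1.06030721e-04  2.65697316e-04 -9.99999959e-01]
```

View pics/over.png

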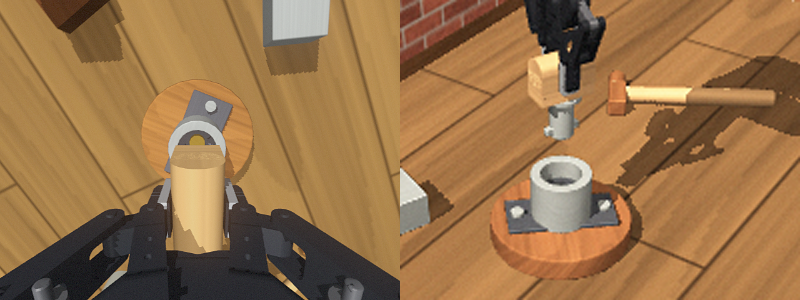

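Over the holder, the rim is centred under the stake in the wrist view, and the side view shows the stake upright and directly above the socket. I'll refine this with numbers from the rim.

```bash
python3 - <<'E'
from h import *
w=cam("wrist");o=status.get_obs();Rt=R.from_rotvec(o["tool_rot"]).as_matrix()
hs=cv2.cvtColor(w["img"],cv2.COLOR_RGB2HSV)
m=(hs[...,1]<45)&(hs[...,2]>165); m2=np.zeros_like(m); m2[175:260,255:375]=m[175:260,255:375]
b=max(blobs(m2),key=cv2.contourArea); p=b[:,0]; print(p.min(0),p.max(0))
out=[]
for r in range(190,232,3):
    xs=p[p[:,1]==r][:,0]
    if len(xs): out+= [(xs.min()-.5,r),(xs.max()+.5,r)]
for c in range(295,341,5):
    ys=p[p[:,0]==c][:,1]
    if len(ys): out.append((c,ys.min()-.5))
P=np.array([ray(w,q,.092)[:2] for q in out])
from scipy.optimize import least_squares
f=lambda v:np.hypot(*(P-v[:2]).T)-.036
r=least_squares(f,[.586,-.078],loss="soft_l1",f_scale=.001);print(r.x,np.round(r.fun*1000,1))
f2=lambda v:np.hypot(*(P-v[:2]).T)-v[2]
r2=least_squares(f2,[.586,-.078,.036],loss="soft_l1",f_scale=.001);print(r2.x)
d=np.array([*r.x,.092])-o["tool_pos"];print("mouth in tool",Rt.T@d*1000)
zt=o["tool_pos"][2]+.041
col=hs[270,250:390,0:3]; e=[(c,) for c in range(250,390)]
mm=(hs[...,0]>10)&(hs[...,0]<25)&(hs[...,2]>150)&(hs[...,1]<125); row=np.where(mm[280,255:380])[0]+255;print(row.min(),row.max())
a=ray(w,(row.min(),280),zt-.012);c=ray(w,(row.max(),280),zt-.012);print("head",Rt.T@((a+c)/2-o["tool_pos"])*1000)
E
```

```text
[269 193] [361 253]
[ 0.58554212 -0.07957527] [ 0.3  0.1  0.2  0.2  0.2 -0.1  0.   0.   0.2 -0.3 -0.3 -0.3 -0.6  0.
 -0.  -0.  -0.5 -0.5 -0.9 -0.2 -0.3 -0.3 -0.3 -0.3 -0.1 -0.9 -0.   0.1
  0.6  0.1 -0.1  0.2  0.   0.3  0.3  0.1]
[ 0.58594091 -0.07876929  0.03528129]
mouth in tool [ -2.74369111  -0.95284732 113.16830127]
273 355
head [ 22.02864438  -0.49014444 -28.99676264]
```

```bash
python3 -m jog '[[0,0,0,-0.08,-0.02,0,-1],[0,0,0,0,0,1,-1],[0,0,0,0,0,0.5,-1],[0,0,0,0,0,0.4,-1],[0,0,0,0,0,0,-1]]' | tail -7;python3 -m jog '[[0,0,0,0,0,0.25,-1],[0,0,0,0,0,0.15,-1],[0,0,0,0,0,0,-1]]' | tail -7
python3 -c "
from h import *
o=status.get_obs();print(o['tool_pos'],o['contact_force'],o['wrist_torque'])"
```

```text
t: 10.55
tool_pos: [0.5862, -0.0803, 0.1483]
tool_rot: [2.669, 1.656, 0.0]
contact_force: [-0.4, -0.3, -1.7]
opening: 0.0302
grip_force: 90.3
t: 10.92
tool_pos: [0.5863, -0.0797, 0.1358]
tool_rot: [-2.669, -1.656, -0.002]
contact_force: [2.3, 2.9, -2.2]
opening: 0.0309
grip_force: 90.7
[ 0.58625353 -0.07971554  0.13583837] [ 2.27457517  2.89529006 -2.2358143 ] [ 0.57331685 -0.57793169 -0.01383448]
```

```bash
python3 -m jog '[[0,0,0,0.07,0,0,-1],[0,0,0,0,0,0,-1]]' | tail -7; python3 -m jog '[[0,0,0,0.07,0,0,-1],[0,0,0,0,0,0,-1]]' | tail -7
python3 -c "
from h import *
o=status.get_obs();print(o['tool_pos'],o['contact_force'],o['wrist_torque'])"
```

```text
t: 11.18
tool_pos: [0.5864, -0.0786, 0.1357]
tool_rot: [-2.669, -1.656, 0.003]
contact_force: [0.6, 1.1, -3.5]
opening: 0.0302
grip_force: 90.6
t: 11.42
tool_pos: [0.5877, -0.0765, 0.1361]
tool_rot: [-2.669, -1.656, 0.001]
contact_force: [-0.3, 0.4, -2.3]
opening: 0.0307
grip_force: 90.6
[ 0.58771652 -0.07649568  0.13610152] [-0.30351089  0.36015233 -2.26838707] [-0.0627818  -0.00931261  0.02071611]
```

```bash
for i in 1 2 3; do python3 -m jog '[[0,0,0,0.07,0,0,-1],[0,0,0,0,0,0,-1]]' | sed -n '/tool_pos/p;/contact/p';python3 -c "
from h import *
o=status.get_obs();print(o['wrist_torque'])"; done
```

```text
tool_pos: [0.5887, -0.0746, 0.1362]
contact_force: [-0.7, -0.8, -3.1]
[-0.02498519  0.02401453 -0.07712064]
tool_pos: [0.5891, -0.0739, 0.1363]
contact_force: [-2.2, -4.5, -2.3]
[-0.91382109  0.60898397  0.03767801]
tool_pos: [0.5894, -0.0734, 0.1364]
contact_force: [-5.3, -8.1, 0.6]
[-1.74097059  1.1450822   0.00175163]
```

```bash
cat > p.py <<'E'
from h import *
o=status.get_obs();Rt=R.from_rotvec(o['tool_rot']).as_matrix();print(np.round(o['tool_pos'],4),'F',np.round(o['contact_force'],1),'Ftool',np.round(Rt.T@o['contact_force'],1),'Ttool',np.round(Rt.T@o['wrist_torque'],2),'yaw',round(np.arctan2(Rt[1,0],Rt[0,0]),3),'t',round(o['t'],2),'open',round(o['opening'],4))
E
python3 -m jog '[[0,0,0,-0.21,0,0,-1],[0,0,0,0,0,0,-1]]' >/dev/null; python3 p.py
python3 -m jog '[[0,0,0,0,0.08,0,-1],[0,0,0,0,0,0,-1]]' >/dev/null; python3 p.py
python3 -m jog '[[0,0,0,0,0.05,0,-1],[0,0,0,0,0,0,-1]]' >/dev/null; python3 p.py
python3 -m jog '[[0,0,0,0,-0.2,0,-1],[0,0,0,0,0,0,-1]]' >/dev/null; python3 p.py
python3 -m jog '[[0,0,0,0,-0.06,0,-1],[0,0,0,0,0,0,-1]]' >/dev/null; python3 p.py
```

```text
[ 0.5879 -0.0764  0.1362] F [ 0.1 -0.1 -3.4] Ftool [-0.   0.1  3.4] Ttool [-0.03  0.04  0.04] yaw 1.11 t 12.43 open 0.0301
[ 0.5903 -0.0773  0.1363] F [-0.5  0.6 -2.6] Ftool [ 0.3 -0.7  2.6] Ttool [-0.02 -0.01  0.01] yaw 1.111 t 12.68 open 0.0307
[ 0.5914 -0.0781  0.1362] F [-0.2 -0.3 -3. ] Ftool [-0.4 -0.   3. ] Ttool [-0.   -0.01  0.03] yaw 1.111 t 12.93 open 0.0304
[ 0.5854 -0.0752  0.1361] F [ 0.   0.  -2.8] Ftool [0.  0.  2.8] Ttool [0.03 0.02 0.07] yaw 1.111 t 13.18 open 0.0305
[ 0.5842 -0.0747  0.1362] F [-0.8  0.6 -3.4] Ftool [ 0.2 -1.   3.4] Ttool [-0.01  0.   -0.01] yaw 1.111 t 13.43 open 0.0306
```

```bash
for i in 1 2 3; do
python3 -m jog '[[0,0,0,0,-0.07,0,-1],[0,0,0,0,0,0,-1]]' >/dev/null; python3 p.py; done
python3 -m jog '[[0,0,0,0,0.5,0,-1],[0,0,0,0,0,0,-1]]' >/dev/null; python3 p.py
for i in 1 2 3; do
python3 -m jog '[[0,0,0,0,0.07,0,-1],[0,0,0,0,0,0,-1]]' >/dev/null; python3 p.py; done
```

```text
[ 0.5823 -0.0737  0.1362] F [ 0.8  0.2 -1.6] Ftool [0.5 0.6 1.6] Ttool [-0.04  0.04  0.05] yaw 1.111 t 13.68 open 0.0306
[ 0.5805 -0.0729  0.1362] F [ 0.3 -0.6 -3. ] Ftool [-0.4  0.5  3. ] Ttool [-0.03 -0.04 -0.  ] yaw 1.111 t 13.93 open 0.0305
[ 0.5793 -0.0726  0.1366] F [ 1.7 -2.8 -4.4] Ftool [-1.8  2.8  4.4] Ttool [-0.82 -0.31  0.03] yaw 1.11 t 14.18 open 0.0305
[ 0.5927 -0.0788  0.1361] F [-0.1  0.6 -1.7] Ftool [ 0.5 -0.4  1.7] Ttool [-0.05  0.08 -0.06] yaw 1.11 t 14.43 open 0.0307
[ 0.5937 -0.0794  0.1358] F [-1.6 -0.6 -3.5] Ftool [-1.2 -1.1  3.5] Ttool [ 0.   -0.14 -0.02] yaw 1.111 t 14.68 open 0.0303
[ 0.5949 -0.0803  0.1357] F [-4.3 -0.2 -1.4] Ftool [-2.  -3.7  1.4] Ttool [ 0.88 -0.36  0.01] yaw 1.111 t 14.93 open 0.0302
[ 0.5955 -0.0805  0.1355] F [-8.5  2.8  0.8] Ftool [-1.3 -8.9 -0.7] Ttool [ 1.84 -0.38  0.07] yaw 1.111 t 15.18 open 0.0307
```

```bash
python3 -m jog '[[0,0,0,-0.01,-0.39,0,-1],[0,0,0,0,0,0,-1]]' >/dev/null; python3 p.py
for i in 1 2; do python3 -m jog '[[0,0,0,0,0,0.15,-1],[0,0,0,0,0,0,-1]]' >/dev/null; python3 p.py; done;  python3 -m jog '[[0,0,0,0,0,0.1,-1],[0,0,0,0,0,0,-1]]' >/dev/null; python3 p.py
```

```text
[ 0.5872 -0.0761  0.1366] F [ 0.2  0.2 -2.9] Ftool [0.2 0.1 2.9] Ttool [ 0.05  0.06 -0.03] yaw 1.111 t 15.43 open 0.0306
[ 0.5871 -0.0765  0.1313] F [-0.5 -1.2 -3.7] Ftool [-1.3  0.1  3.7] Ttool [-0.04  0.    0.05] yaw 1.111 t 15.68 open 0.0308
[ 0.5868 -0.0764  0.1265] F [-0.1 -0.9 -3.2] Ftool [-0.9  0.4  3.2] Ttool [ 0.03  0.05 -0.01] yaw 1.111 t 15.93 open 0.0308
[ 0.5874 -0.0766  0.1246] F [-0.2 -0.5 -1. ] Ftool [-0.5  0.   1. ] Ttool [ 0.09 -0.07 -0.01] yaw 1.111 t 16.18 open 0.0306
```

```bash
for i in 1 2; do python3 -m jog '[[0,0,0,0,0,0.06,-1],[0,0,0,0,0,0,-1]]' >/dev/null; python3 p.py; done
```

```text
[ 0.5875 -0.0766  0.1245] F [-4.4  0.7  8. ] Ftool [-1.4 -4.3 -8. ] Ttool [ 0.84 -0.19  0.01] yaw 1.111 t 16.43 open 0.0308
[ 0.5877 -0.0766  0.1245] F [-7.4  1.9 13.5] Ftool [ -1.6  -7.4 -13.5] Ttool [ 1.62 -0.39  0.01] yaw 1.111 t 16.68 open 0.0307
```

```bash
python3 -m jog '[[0,0,0,0,-0.04,-0.02,-1],[0,0,0,0,0,0,-1]]' >/dev/null; python3 p.py; for i in 1 2 3 4; do python3 -m jog '[[0,0,0.8,0,0,0,-1],[0,0,0,0,0,0,-1]]' >/dev/null; python3 p.py; done
```

```text
[ 0.5874 -0.0765  0.1245] F [-3.1 -0.3  9.6] Ftool [-1.7 -2.6 -9.6] Ttool [ 0.66 -0.21 -0.02] yaw 1.111 t 16.93 open 0.0306
[ 0.5879 -0.0765  0.1245] F [-2.8  0.5  8.3] Ftool [-1.  -2.6 -8.3] Ttool [ 0.31 -0.19  0.03] yaw 1.04 t 17.18 open 0.0308
[ 0.5881 -0.0766  0.1245] F [-1.9  0.1  7.1] Ftool [-0.9 -1.6 -7.1] Ttool [ 0.17 -0.07  0.06] yaw 0.97 t 17.43 open 0.0302
[ 0.5883 -0.0765  0.1245] F [ 0.2 -1.1  6.7] Ftool [-0.7  0.8 -6.7] Ttool [ 0.1  -0.09  0.03] yaw 0.901 t 17.68 open 0.0306
[ 0.5883 -0.0766  0.1244] F [-0.4  0.   6.4] Ftool [-0.2 -0.2 -6.4] Ttool [-0.02 -0.07  0.07] yaw 0.831 t 17.93 open 0.0304
```

```bash
python3 -m jog '[[0,0,0.8,0,0,0.04,-1],[0,0,0,0,0,0,-1]]' >/dev/null; python3 p.py; for i in 1 2 3 4; do python3 -m jog '[[0,0,0.8,0,0,0,-1],[0,0,0,0,0,0,-1]]' >/dev/null; python3 p.py; done
```

```text
[ 0.5886 -0.0766  0.1243] F [-1.7  0.4 10.4] Ftool [ -0.9  -1.4 -10.4] Ttool [ 0.26 -0.16  0.02] yaw 0.761 t 18.18 open 0.0305
[ 0.5886 -0.0765  0.1241] F [-1.   1.1  9.4] Ftool [-0.  -1.4 -9.4] Ttool [ 0.3  -0.14  0.03] yaw 0.691 t 18.43 open 0.0304
[ 0.5884 -0.0763  0.1235] F [0.3 0.1 7. ] Ftool [ 0.3  0.1 -7. ] Ttool [0.14 0.05 0.01] yaw 0.621 t 18.68 open 0.0305
[ 0.587  -0.0767  0.1207] F [ 1.9 -3.3 -1.1] Ftool [-0.1  3.8  1.2] Ttool [-0.73  0.12  0.02] yaw 0.553 t 18.93 open 0.0308
[ 0.5866 -0.0762  0.1206] F [ 0.4 -1.   0.3] Ftool [-0.2  1.1 -0.3] Ttool [-0.32  0.05  0.07] yaw 0.484 t 19.18 open 0.0304
```

```bash
python3 -m jog '[[0,0,0.5,0,0.02,0,-1],[0,0,0,0,0,0.1,-1],[0,0,0,0,0,0,-1]]' >/dev/null; python3 p.py; for i in 1 2 3 4; do python3 -m jog '[[0,0,0,0,0,0.1,-1],[0,0,0,0,0,0,-1]]' >/dev/null; python3 p.py; done
```

```text
[ 0.5867 -0.0764  0.1174] F [-0.1  0.7  3.1] Ftool [ 0.2 -0.7 -3.1] Ttool [-0.02  0.15  0.01] yaw 0.44 t 19.55 open 0.0309
[ 0.5867 -0.0764  0.1143] F [-0.2  0.3  4.6] Ftool [-0.  -0.4 -4.6] Ttool [ 0.11  0.04 -0.01] yaw 0.439 t 19.8 open 0.0304
[ 0.5868 -0.0764  0.1117] F [-0.9  0.2  7.2] Ftool [-0.8 -0.6 -7.2] Ttool [ 0.22 -0.09 -0.03] yaw 0.439 t 20.05 open 0.0307
[ 0.5868 -0.0764  0.1091] F [-2.   1.4  8.8] Ftool [-1.2 -2.2 -8.8] Ttool [ 0.35 -0.23 -0.02] yaw 0.439 t 20.3 open 0.0304
[ 0.5868 -0.0764  0.1064] F [-2.7  1.7 10.2] Ftool [ -1.7  -2.7 -10.2] Ttool [ 0.45 -0.36  0.03] yaw 0.439 t 20.55 open 0.0304
```

```bash
python3 -m jog '[[0,0,0,0,-0.02,0.05,-1],[0,0,0,0,0,0,-1]]' >/dev/null; python3 p.py; for i in 1 2 3 4; do python3 -m jog '[[0,0,1,0,0,0,-1],[0,0,1,0,0,0,-1],[0,0,1,0,0,0,-1],[0,0,0,0,0,0,-1]]' >/dev/null; python3 p.py; done
```

```text
[ 0.5869 -0.0763  0.106 ] F [-3.1  0.7 13.3] Ftool [ -2.5  -1.9 -13.3] Ttool [ 0.38 -0.66  0.03] yaw 0.439 t 20.8 open 0.0306
[ 0.5876 -0.0766  0.106 ] F [-0.6 -0.2 10.5] Ftool [ -0.6   0.1 -10.5] Ttool [-0.07 -0.26  0.02] yaw 0.177 t 21.3 open 0.0303
[ 0.5877 -0.077   0.106 ] F [-0.8 -1.9 10.6] Ftool [ -0.5   2.  -10.6] Ttool [-0.33 -0.18  0.05] yaw -0.085 t 21.8 open 0.031
[ 0.5876 -0.0772  0.106 ] F [-0.8 -1.3 11.3] Ftool [ -0.3   1.5 -11.3] Ttool [-0.5  -0.05  0.06] yaw -0.347 t 22.3 open 0.0308
[ 0.5874 -0.0775  0.106 ] F [-1.4 -2.4 10.8] Ftool [  0.3   2.8 -10.8] Ttool [-0.82  0.05  0.06] yaw -0.608 t 22.8 open 0.0308
```

```bash
for i in 1 2 3 4 5 6 7; do python3 -m jog '[[0,0,0.7,0,0.01,0,-1],[0,0,0,0,0,0,-1]]' >/dev/null; python3 p.py; done
```

```text
[ 0.5874 -0.0776  0.1061] F [-1.8 -2.7 10.4] Ftool [  0.3   3.2 -10.4] Ttool [-0.65  0.02  0.02] yaw -0.669 t 23.05 open 0.0307
[ 0.5873 -0.0777  0.106 ] F [ 0.1 -3.2 11.1] Ftool [  2.2   2.3 -11.1] Ttool [-0.49  0.13  0.03] yaw -0.731 t 23.3 open 0.0306
[ 0.5871 -0.0778  0.106 ] F [-0.9 -2.  10. ] Ftool [  0.8   2.  -10. ] Ttool [-0.42  0.13 -0.04] yaw -0.792 t 23.55 open 0.0308
[ 0.587  -0.0779  0.1061] F [-0.9 -0.7 10.5] Ftool [ -0.    1.2 -10.5] Ttool [-0.31  0.12  0.05] yaw -0.853 t 23.8 open 0.0309
[ 0.5862 -0.0783  0.106 ] F [-3.3 -2.2 11.6] Ftool [ -0.2   3.9 -11.6] Ttool [-0.68  0.04 -0.28] yaw -0.913 t 24.05 open 0.0307
[ 0.5861 -0.0783  0.1061] F [-2.5 -1.7 11.6] Ftool [  0.    3.  -11.6] Ttool [-0.54  0.   -2.14] yaw -0.968 t 24.3 open 0.0305
[ 0.5857 -0.0779  0.1061] F [-2.6  0.1 12.3] Ftool [ -1.4   2.2 -12.3] Ttool [-0.43 -0.19 -3.12] yaw -1.026 t 24.55 open 0.0307
```

Firm stop at yaw about -0.92. I'll ease the torque and let the spring lift the stake into the catch.

```bash
python3 -m jog '[[0,0,-0.5,0,0.03,0,-1],[0,0,0,0,0,0,-1]]' >/dev/null; python3 p.py; for i in 1 2 3 4 5; do python3 -m jog '[[0,0,0,0,0,-0.05,-1],[0,0,0,0,0,0,-1]]' >/dev/null; python3 p.py; done
```

```text
[ 0.5856 -0.0781  0.106 ] F [ 0.8  1.8 10.4] Ftool [ -1.   -1.7 -10.4] Ttool [ 0.04 -0.16 -1.72] yaw -0.986 t 24.8 open 0.0305
[ 0.5854 -0.0779  0.1061] F [5.3 0.  5.2] Ftool [ 2.9 -4.4 -5.2] Ttool [ 0.89  0.39 -1.9 ] yaw -0.989 t 25.05 open 0.0311
[ 0.5853 -0.0779  0.1062] F [ 8.6 -0.   0.3] Ftool [ 4.8 -7.2 -0.3] Ttool [ 1.4   0.82 -1.85] yaw -0.99 t 25.3 open 0.0308
[ 0.5851 -0.0778  0.1063] F [11.  -1.7 -6.6] Ftool [ 7.4 -8.2  6.6] Ttool [ 1.87  1.32 -1.86] yaw -0.99 t 25.55 open 0.0307
[ 0.585  -0.0777  0.1064] F [ 13.9  -1.9 -12.6] Ftool [  9.1 -10.6  12.7] Ttool [ 2.35  1.71 -1.9 ] yaw -0.99 t 25.8 open 0.0305
[ 0.5849 -0.0777  0.1064] F [ 16.7  -2.1 -19.7] Ftool [ 10.8 -12.7  19.8] Ttool [ 2.9   2.14 -1.84] yaw -0.99 t 26.05 open 0.0305
```

```bash
python3 -m jog '[[0,0,0,0,0,0.2,-1],[0,0,-0.55,0,0,0,-1],[0,0,0,0,0,0,-1]]' >/dev/null; python3 p.py; for i in 1 2 3 ; do python3 -m jog '[[0,0,0,0,0,-0.05,-1],[0,0,0,0,0,0,-1]]' >/dev/null; python3 p.py; done
```

```text
[ 0.5855 -0.078   0.1061] F [4.5 1.2 5.1] Ftool [ 1.7 -4.4 -5.1] Ttool [ 0.91  0.45 -0.53] yaw -0.946 t 26.43 open 0.0308
[ 0.5853 -0.0779  0.1062] F [ 7.7 -0.7 -1.7] Ftool [ 5.1 -5.9  1.7] Ttool [ 1.35  0.89 -0.48] yaw -0.947 t 26.68 open 0.0307
[ 0.5852 -0.0778  0.1064] F [ 9.5 -0.  -5.5] Ftool [ 5.6 -7.7  5.6] Ttool [ 1.71  1.39 -0.53] yaw -0.947 t 26.93 open 0.0307
[ 0.5851 -0.0777  0.1075] F [11.3 -0.  -7.6] Ftool [ 6.6 -9.2  7.7] Ttool [ 1.93  1.46 -0.48] yaw -0.947 t 27.18 open 0.0305
```

```bash
python3 -m jog '[[0,0,-0.1,0.06,-0.07,0,-1],[0,0,0,0,0,0,-1]]' >/dev/null; python3 p.py; for i in 1 2 3 ; do python3 -m jog '[[0,0,0,0,0,-0.05,-1],[0,0,0,0,0,0,-1]]' >/dev/null; python3 p.py; done
```

```text
[ 0.5859 -0.0779  0.108 ] F [ 2.8 -0.3 -0.9] Ftool [ 1.9 -2.1  0.9] Ttool [ 0.52  0.31 -0.16] yaw -0.938 t 27.43 open 0.0304
[ 0.5859 -0.078   0.1107] F [ 1.2 -0.5 -0.9] Ftool [ 1.2 -0.7  0.9] Ttool [ 0.22  0.06 -0.14] yaw -0.937 t 27.68 open 0.0307
[ 0.586  -0.078   0.1124] F [-0.1  0.7  0. ] Ftool [-0.6 -0.3 -0. ] Ttool [-0.06 -0.19 -0.19] yaw -0.936 t 27.93 open 0.03
[ 0.5858 -0.0779  0.1127] F [ 2.3 -0.2 -6.2] Ftool [ 1.5 -1.8  6.2] Ttool [ 0.28  0.22 -0.19] yaw -0.936 t 28.18 open 0.0304
```

```bash
python3 -m jog '[[0,0,0,0,0,0.04,-1],[0,0,-0.6,0,0,0,-1],[0,0,0,0,0,0,-1]]' >/dev/null; python3 p.py; python3 -m jog '[[0,0,-0.6,0,0,0,-1],[0,0,0,0,0,0,-1]]' >/dev/null; python3 p.py
```

```text
[ 0.586  -0.0778  0.1127] F [-1.3  1.1 -2. ] Ftool [-1.7  0.3  2. ] Ttool [-0.1  -0.49 -0.01] yaw -0.884 t 28.55 open 0.0304
[ 0.5861 -0.0779  0.1127] F [-2.2  1.8 -2.7] Ftool [-2.8  0.4  2.7] Ttool [-0.1  -0.56 -0.03] yaw -0.832 t 28.8 open 0.0306
```

```bash
python3 -m jog '[[0,0,0.6,-0.03,0,0,-1],[0,0,0,0,0,0,-1]]' >/dev/null; python3 p.py; python3 -m jog '[[0,0,0,0,0,0,0.3],[0,0,0,0,0,0,0.3],[0,0,0,0,0,0,0.3]]' >/dev/null; python3 p.py; python3 -m jog '[[0,0,0,0,0,-0.6,0.4],[0,0,0,0,0,-1,0.4],[0,0,0,0,0,-1,0.4],[0,0,0,0,0,-1,0.4],[0,0,0,0,0,0,0.4]]' >/dev/null; python3 p.py
python3 - <<'E'
from h import *
w=cam("wrist"); s=cam("side")
cr=np.hstack([cv2.resize(w["img"],(400,300)),cv2.resize(s["img"][110:260,260:460],(400,300),interpolation=cv2.INTER_CUBIC)])
cv2.imwrite("pics/end.png",cr[:,:,::-1])
E
```

```text
[ 0.586  -0.0777  0.1127] F [ 0.3 -0.1 -4.2] Ftool [ 0.3 -0.1  4.2] Ttool [-0.14 -0.04  0.15] yaw -0.884 t 29.05 open 0.0307
[ 0.5866 -0.0776  0.1137] F [-0.1  0.1  0.4] Ftool [-0.1  0.  -0.4] Ttool [-0.06 -0.01 -0.01] yaw -0.883 t 29.43 open 0.0557
[ 0.5881 -0.0779  0.226 ] F [ 0.3 -0.6  0.1] Ftool [ 0.7  0.2 -0.1] Ttool [ 0.01 -0.02  0.03] yaw -0.883 t 30.05 open 0.0598
```

View pics/end.png

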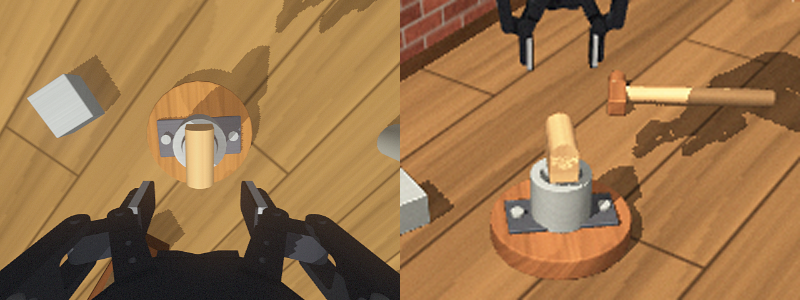

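Final view: the gripper is clear and the stake sits low and upright in the socket. The ridge is at wrist (318,210)-(318,300). A quick numeric check of height, centring and yaw follows.

```bash
python3 - <<'E'
from h import *
w=cam("wrist"); s=cam("side"); t=cam("top"); hs=cv2.cvtColor(w["img"],cv2.COLOR_RGB2HSV)
m=(hs[...,0]>8)&(hs[...,0]<25)&(hs[...,2]>175)&(hs[...,1]<135);k=np.zeros_like(m);k[190:310,285:355]=m[190:310,285:355]
b=max(blobs(k),key=cv2.contourArea)[:,0];print(b.min(0),b.max(0))
x0,x1=b[:,0].min(),b[:,0].max(); c=(x0+x1)/2;yt,yb=b[:,1].min(),b[:,1].max()+1
for z in(.148,.152,.156):
    T,B=ray(w,(c,yt),z),ray(w,(c,yb),z);print(z,np.linalg.norm(T-B).round(4),((T+B)/2).round(4),np.linalg.norm(ray(w,(x0,250),z-.013)-ray(w,(x1+1,250),z-.013)).round(4))
# expected vs seen in the side view: head corners
y=-.88+0.0; C=np.array([.5855,-.079,0]);u=np.array([np.cos(y),np.sin(y),0])
for n,d in(("side",s),("wrist",w)):
  for e in(-.032,.032): print(n,[proj(d,C+u*e+[0,0,z]).round(1) for z in(.152,.102)])
hs=cv2.cvtColor(s["img"],cv2.COLOR_RGB2HSV);m=(hs[...,0]>8)&(hs[...,0]<25)&(hs[...,2]>185)&(hs[...,1]<150);k=np.zeros_like(m);k[160:205,325:360]=m[160:205,325:360]
b=max(blobs(k),key=cv2.contourArea)[:,0];print("side head",b.min(0),b.max(0),b[b[:,1].argmin()])
E
```

```text
[285 203] [339 302]
0.148 0.0689 [ 0.5871 -0.0759  0.148 ] 0.0381
0.152 0.0676 [ 0.5879 -0.0769  0.152 ] 0.0374
0.156 0.0663 [ 0.5886 -0.078   0.156 ] 0.0367
side [array([341.4, 181.4]), array([341.1, 200.2])]
side [array([338.7, 165.8]), array([338.6, 184.1])]
wrist [array([317. , 300.4]), array([316.9, 273.3])]
wrist [array([316.7, 205.7]), array([316.7, 194.1])]
side head [333 166] [359 202] [339 166]
```

The projected locked pose (foot at 50 mm, upright, on the holder's axis) matches both views within 1–2 px, so I'm handing in.

```bash
python3 -c "
from station import finish_job
print(finish_job())"
```

```text
the job is handed in; nothing more can be done
None
```

The round-topped stake is in the holder, turned clockwise to the stop and lifted into its catch. It stands upright with the gripper clear, and the job was handed in at about 30 s; no verdict came back.

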